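Mark a pendant tag through the guard slot

TASK

Turn the selector dial on the blue marking machine to the green mark and let go of it. Then take the red-handled tag carrier out of the wooden rack, lower its blade straight down through the slot in the machine's guard, and keep holding it there hanging upright with its collar about 15 mm above the guard, not set down on it; the program finishes while holding. Leave the other carriers and the things on the bench where they are.

Things in the scene. Friction and masses are not known exactly. Their poses are not given: they have to be found in the camera images.
- marker: Fixed blue marking machine, 200 (x) x 260 (y) x 120 mm high, amber windows, flat top. Origin: centre of its underside; x, y along its sides, z up; its place and yaw vary. The left half (+y) is a hollow guarded chamber with the slot in its aluminium cover; the right half (-y) carries the selector dial on a black panel.
- slot (a point): Centre of the feed slot's mouth, in the machine's flat top, 120 mm above the bench. Axes as the machine's. The slot is 32 mm long (x) and 8 mm wide (y), 2 mm more in all each way than the carrier's blade; around it a 6 mm wide bevel at 45 degrees, so the mouth is 44 x 20 mm at the top; cover 12 mm thick, open chamber below.
- selector (a joint): Selector dial angle in rad, 0 to 1.8, growing clockwise seen from above. Four sprung detents at 0, 0.6, 1.2 and 1.8; between them it falls into the nearer one (up to about 0.07 N m to turn over). The green mark is at 1.2; the start lies below it, at 0 or 0.6 (rarely, by friction, balanced between them).
- selector_grip (a point): On the dial's vertical axis, 37 mm above the machine's top; turns with the dial. Black finger bar, 42 mm along this point's x, 14 mm thick along y; its top is 7 mm above this point. Below it a round skirt (44 mm wide) and base disc (68 mm), tops 23 and 31 mm below this point. White pointer line towards the bar's -x end.
- green_mark (a point): Green dot of 14 mm diameter on the machine's top, 43 mm from the dial's axis, where the white pointer must point (the other three marks are smaller white dots).
- rack: Fixed wooden rack, 210 (x) x 56 (y) x 75 mm high, three slots (34 mm along x, 10 mm along y) at x = -65, 0 and 65 mm. Origin: centre of its underside; its yaw varies. Each slot holds an upright carrier; which is where varies.
- carrier_red: The tag carrier to use (0.1 kg). Origin: centre of its collar's underside, which rests on the rack's top. z up, x along its width. Below: steel blade 30 (x) x 6 (y) mm reaching 60 mm down, its last 10 mm tapering to 20 x 2 mm, with a round brass tag. Above: collar 46 (x) x 24 (y) x 5 mm, then the red handle, 30 (x) x 16 (y) mm, from 5 to 50 mm above the origin.
- carrier_blue: Blue-handled carrier in the rack. Same shape as carrier_red; not to be used.
- carrier_black: Black-handled carrier in the rack. Same shape as carrier_red; not to be used.
- doming_block: Dark steel dome, 80 mm diameter, 46 mm high, bystander. Origin: centre of its underside.
- jar: Glass jar with metal lid, 64 mm diameter, 90 mm high, bystander. Origin: centre of its underside.
- cup: White cup, 70 mm diameter, 75 mm high, bystander. Origin: centre of its underside.
- hammer: Hammer lying on the bench, bystander.
- burnisher: Burnisher (slim tool with a handle) lying on the bench, bystander.
There are look-alikes about, which are no part of the job. Leave any purple look-alike of the rack alone.

How it is judged:
By the outcome, as a careful person would: the job done as asked, in the order asked, and still so for the second after the job is handed in, while the arm keeps its last pose, push and grip.
It also fails if it takes over 72 s, if anything falls off the work surface, if the arm or the gripper's body presses on something with over 40 N, if the wrist force passes 120 N, or if a joint passes its speed limit or range.

ROBOT

A 6-joint arm with a two-finger parallel gripper is mounted at the origin on the work surface. World frame = base frame: x ahead of the robot, y to its left, z up, the work surface at z = 0. Lengths are in m, angles in rad, forces in N, time in s.
With the tool pointing down it reaches from about 0.425 to 0.95 m from the base axis. Payload 3.5 kg.
Tool frame: the origin (TCP) lies between the finger pads; the fingertips stand 22 mm ahead of it and the grasp point (between the pads) lies 3 mm ahead of it (ctrl.nose_length is the z of the fingertips in the tool frame, in m); z points along the fingers, y is the line along which they close (so a half turn about z gives the same grasp; the last joint's range is limited). The gripper opens to 85 mm and grips with 20 to 120 N. Pads are 22 mm wide; open, the fingers measure 114 mm over their backs; the gripper's body (76 mm by 85 mm) begins 54 mm behind the grasp point. The pads swing forward as they close: fully open they stand 13 mm farther back than shut.
Start: joints at [1, 0.286, 1.577, -0, 1.279, -0.15], TCP at [0.276, 0.616, 0.253] pointing down, gripper open.
Joint ranges: [-2.77, 2.77], [-0.9, 2.22], [0.21, 2.48], [-1.53, 4.67], [0.24, 2.81], [-2.84, 2.84]. Speed limits (rad/s): [2.79, 2.79, 3.14, 3.14, 3.14, 3.14].

INTERFACE

Orientations are given as a unit quaternion [x, y, z, w].
In Python, from plant import ctrl gives the robot as it stands. The module is installed in compiled form; this text tells all that it offers.
- The arm moves only by the tool send_rows, never from a script. Its argument "rows" is text: rows parted by semicolons, each of 7 numbers parted by spaces: the turn, a rotation vector about the tool's x, y, z in a scale on which 1.0 is 180 degrees, then the shift along the tool's x, y, z in parts of the range, where 1.0 means 750 mm, then the opening, from -1 (shut) to 1 (fully open). A call has 1 to 8 rows; each row is the pose to reach, as a shift and turn from the pose commanded when the call began, along the tool's axes at that moment; what a row does not reach only later rows make up. A row lasts 1/8 s, in which the tool goes at most 62.5 mm and 10.7 degrees, less where a joint would pass 70% of its speed; a pose out of reach is approached as far as the arm can. A shift or turn number past 1, either way, is cut back to 1. A call with a gripper value outside its range is refused whole. The fingers move at their own pace and stop on an object; "grip_force" is the grip in N (left out, the last holds). Time passes only in rows, so rows that repeat a pose let the fingers close. It gives the time, the measured TCP pose, the force, the opening and the grip force at its end, in the units of the state.
- ctrl.get_state(): the state, without advancing time (a new reading comes with each control period).
- ctrl.read_camera(name): name is "scene" or "top" or "wrist"; returns a dict with "color" (384x512x3 uint8, red, green, blue), "fx", "fy", "cx", "cy" (pixels), "extrinsics" (4x4, takes a point from world to camera coordinates). Camera axes: x right, y down, z forward; pixel columns grow to the right and rows downward; lengths in m; the calibration is good to about 2 mm. A picture is of the moment at which its call begins. There is no depth.
- ctrl.sign_off(): hands the job in; it is judged then, once.
Trained networks look in a picture, given as the dict that the camera call returned (one of the last four; its "shot" number tells which), for a name from the list of things; names that differ only in an ending like _2 or _b are one class to them, and where a whole thing is asked for, a point or a joint stands for the part that bears it (a point fixed in the world has none). Each returns a list of dicts, best first, with "p" (0 to 1); they miss things now and then, are a little off and sometimes report something else, mostly with a low value. They report only what shows in the picture. A call takes as long as a camera call. They do not tell look-alikes from the thing itself.
- ctrl.look_for(picture, target): "position" ([x, y, z] in m, in the coordinates of the camera as it stood for that picture, good to about 4 mm: the middle of the surface that is visible of it).
The state is a dict: "time": time; "qpos": joint angles; "dq": joint speeds; "joint_efforts": joint torques, N m; "eef_pos": TCP position; "tcp_rot": TCP orientation; "contact_force": force on the tool from outside, world axes, zero at the start; "wrist_torque": the same for the moment, N m; "opening": opening from 0.0 (shut) to 1.0 (fully open); "finger_force": force on a finger pad.
Only numpy, scipy, OpenCV 4.12 (cv2) and the standard library are available. Lean on these libraries where they do the work, as an engineer would, in place of code of your own. Each camera call takes 0.05 s, during which the arm holds its last target. There are 200 camera calls.

## Working session

There is one attempt and no reset: what is moved stays moved. The work goes in short steps, Python scripts to look and compute and a tool call to move; the robot and the scene stay as the last step left them, time stands still between calls to the robot, and variables do not carry over. Pictures are saved under pics/ and viewed, at most 10 in all, crops included, and the job is handed in when it is done.

Besides the shell and the picture viewer there is one more tool, called after "Emit:" in YAML: its name, and indented under it one key for each argument. send_rows: Moves the arm, as the interface text tells. Its arguments: {"type":"object","properties":{"rows":{"type":"string"},"grip_force":{"type":"number"}},"required":["rows"]}

```bash
mkdir -p pics; cat > h.py <<'E'
import numpy as np, cv2
from plant import ctrl
from scipy.spatial.transform import Rotation as R
def shot(n,f=None):
    p=ctrl.read_camera(n)
    if f: cv2.imwrite('pics/'+f,cv2.cvtColor(p['color'],cv2.COLOR_RGB2BGR))
    return p
def world(p,c):
    return (np.linalg.inv(p['extrinsics'])@np.r_[c,1])[:3]
def proj(p,w):
    c=(p['extrinsics']@np.r_[w,1])[:3]; return np.array([p['fx']*c[0]/c[2]+p['cx'],p['fy']*c[1]/c[2]+p['cy']])
def ray(p,uv,z):
    E=np.linalg.inv(p['extrinsics']); d=E[:3,:3]@np.array([(uv[0]-p['cx'])/p['fx'],(uv[1]-p['cy'])/p['fy'],1]); o=E[:3,3]
    return o+d*(z-o[2])/d[2]
def tri(obs):
    A=np.zeros((3,3));b=np.zeros(3)
    for p,uv in obs:
        E=np.linalg.inv(p['extrinsics']); d=E[:3,:3]@np.array([(uv[0]-p['cx'])/p['fx'],(uv[1]-p['cy'])/p['fy'],1]); d/=np.linalg.norm(d)
        M=np.eye(3)-np.outer(d,d);A+=M;b+=M@E[:3,3]
    return np.linalg.solve(A,b)
def look(p,t,k=3):
    for r in ctrl.look_for(p,t)[:k]:
        w=world(p,r['position']); print(t,round(r['p'],2),w.round(3),proj(p,w).round())
def tool(w):  # world displacement target -> tool axes mm
    s=ctrl.get_state(); return R.from_quat(s['tcp_rot']).inv().apply(np.array(w)-s['eef_pos'])*1000
E
python3 - <<'E'
from h import *
np.set_printoptions(suppress=True)
s=shot('scene','s1.png');t=shot('top','t1.png')
a=np.vstack([s['color'],t['color']])
for n,p in (('scene',s),('top',t)):
    print(n)
    for k in ['marker','slot','selector','selector_grip','green_mark','rack','carrier_red']: look(p,k)
    E=np.linalg.inv(p['extrinsics']);print(E.round(3),p['fx'])
st=ctrl.get_state();print(st['eef_pos'],R.from_quat(st['tcp_rot']).as_matrix().round(3),st['opening'])
E
```

```text
scene
marker 0.75 [ 0.626 -0.121  0.12 ] [223. 229.]
slot 0.77 [ 0.627 -0.122  0.121] [223. 229.]
selector 0.65 [ 0.599 -0.198  0.142] [192. 222.]
selector_grip 0.54 [ 0.6   -0.197  0.145] [193. 222.]
selector_grip 0.35 [0.53  0.18  0.101] [313. 188.]
green_mark 0.67 [ 0.626 -0.121  0.119] [223. 229.]
rack 0.97 [0.56  0.162 0.066] [310. 203.]
rack 0.71 [0.288 0.23  0.076] [303. 139.]
rack 0.31 [0.753 0.142 0.041] [325. 262.]
carrier_red 0.59 [0.53  0.181 0.102] [313. 188.]
[[ 0.262  0.734 -0.626  1.277]
 [ 0.965 -0.187  0.183 -0.196]
 [ 0.017 -0.653 -0.758  1.034]
 [ 0.     0.     0.     1.   ]] 404.87304279974757
top
marker 0.88 [ 0.571 -0.115  0.12 ] [304. 164.]
marker 0.62 [0.644 0.433 0.048] [124. 147.]
slot 0.62 [ 0.573 -0.119  0.12 ] [306. 163.]
selector 0.58 [ 0.593 -0.195  0.153] [334. 153.]
selector 0.38 [ 0.574 -0.122  0.118] [307. 163.]
selector_grip 0.52 [ 0.591 -0.193  0.144] [333. 155.]
green_mark 0.96 [ 0.572 -0.118  0.117] [305. 164.]
rack 0.77 [0.249 0.235 0.077] [181. 278.]
[[ 0.008 -0.983  0.182  0.302]
 [-1.    -0.003  0.024 -0.008]
 [-0.023 -0.182 -0.983  1.171]
 [ 0.     0.     0.     1.   ]] 379.61217701613805
[0.27570766 0.61610314 0.25331014] [[-0.913  0.409 -0.   ]
 [ 0.409  0.913 -0.   ]
 [ 0.    -0.    -1.   ]] 1.0028345640646983
```

View pics/s1.png

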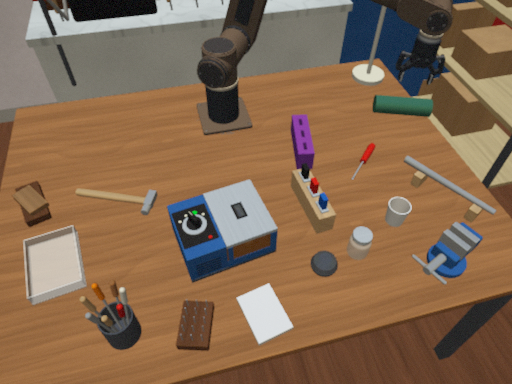

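View pics/t1.png

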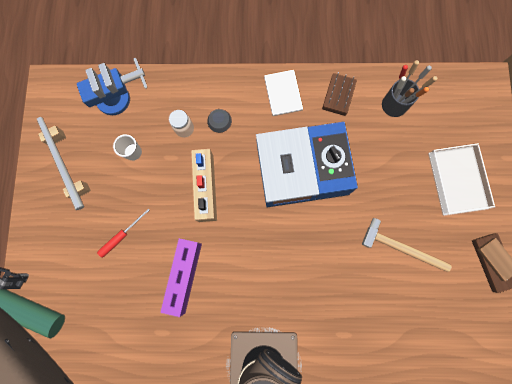

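The scene view shows the machine at (222,229), the dial at (194,222), the slot at (240,210), the wooden rack at (313,200) and the purple look-alike at (302,141). The top view shows the slot at (287,163), the dial at (333,155) and the red handle at (200,182).

Things that could be taken for the red carrier (top view pixels):
- red handle in the wooden rack (200,182)
- red burnisher (113,243)
- red pen in the cup (404,70)
- blue carrier (200,160) and black carrier (203,204)
- purple rack (181,278)

By the description I choose (200,182), and check it in a close crop.

```bash
python3 - <<'E'
from h import *
s=cv2.imread('pics/s1.png');t=cv2.imread('pics/t1.png')
f=lambda im,x,y,w,h:cv2.resize(im[y:y+h,x:x+w],(400,300),interpolation=cv2.INTER_CUBIC)
m=np.vstack([np.hstack([f(t,245,110,120,90),f(t,150,140,100,75)]),np.hstack([f(s,165,170,120,90),f(s,270,155,100,75)])])
cv2.imwrite('pics/m1.png',m)
E
```

```text
(no output)
```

View pics/m1.png

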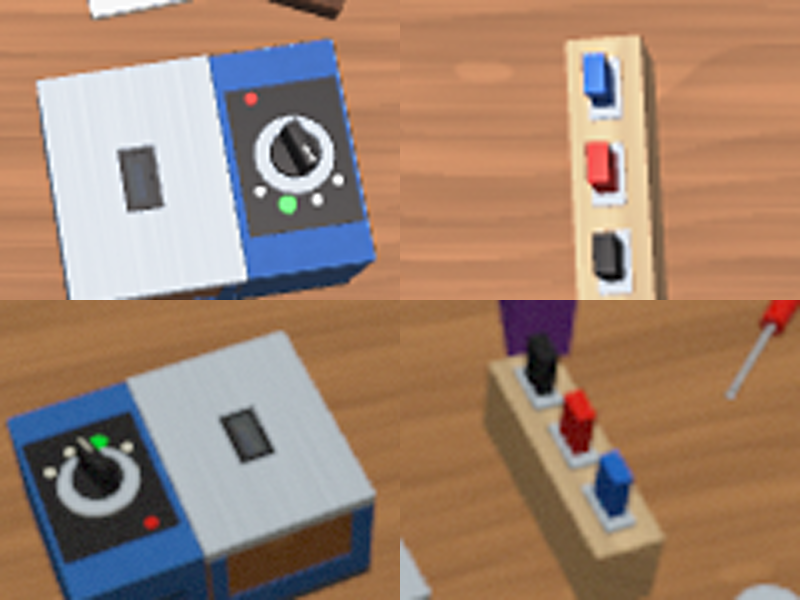

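The crop confirms it: the red handle at montage (600,165) stands in the wooden rack's middle slot, between blue and black. The machine shows the slot at montage (141,178), the dial at (294,152), the green mark at (288,204), and white dots at (338,180), (317,200) and (260,190). The pointer is near the 0.6 dot.

```bash
python3 - <<'E'
from h import *
np.set_printoptions(suppress=True)
t=shot('top');s=shot('scene')
T=lambda x,y:np.array([245+x*.3,110+y*.3])-.35; T2=lambda x,y:np.array([150+x*.25,140+y*.25])-.37
S=lambda x,y:np.array([165+x*.3,170+y*.3])-.35; S2=lambda x,y:np.array([270+x*.25,155+y*.25])-.37
print('slot',tri([(t,T(141,178.5)),(s,S(247,134.5))]))
print('green',tri([(t,T(288,204.5)),(s,S(99.5,140.5))]))
for a,b in (((338,180),(49.5,171.5)),((317,200),(69.5,152.5)),((260,191),(127,147))):print('dot',tri([(t,T(*a)),(s,S(*b))]))
print('skirt/base disc',tri([(t,T(294,154)),(s,S(98,181))]))
cov=[ray(t,T(*c),.12) for c in ((37,80),(332,39),(376,262))]
print('corners',cov)
d=cov[1]-cov[0];print('-y axis deg',np.degrees(np.arctan2(d[1],d[0])),np.linalg.norm(d));d=cov[1]-cov[2];print('x axis',np.degrees(np.arctan2(d[1],d[0])),np.linalg.norm(d))
print('red top',tri([(t,T2(598,150)-T2(400,0)+T2(0,0)),(s,S2(178,97))]))
# rack top edges
c=[ray(t,T2(*x),.075) for x in ((167,42),(242,36))];e=ray(t,T2(178,300),.075);print('rack',c,e)
d=c[0]-e;print(np.degrees(np.arctan2(d[1],d[0])))
for p in (t,s):
  for k in('carrier_red','carrier_blue','carrier_black'):look(p,k,2)
E
```

```text
slot [ 0.57318213 -0.06463436  0.12141538]
green [ 0.55011002 -0.18806814  0.12390636]
dot [ 0.57164822 -0.23223435  0.12280238]
dot [ 0.55460741 -0.213816    0.12123506]
dot [ 0.56201018 -0.16579497  0.12261071]
skirt/base disc [ 0.59362091 -0.19491895  0.125817  ]
corners [array([0.66143355, 0.02418961, 0.12      ]), array([ 0.69862099, -0.23206697,  0.12      ]), array([ 0.5014227 , -0.26220188,  0.12      ])]
-y axis deg -81.7429904423184 0.2589407992902559
x axis 8.68845441503648 0.19948753728746332
red top [0.52771909 0.17987457 0.13928624]
rack [array([0.62504669, 0.21882603, 0.075     ]), array([0.62976797, 0.16238028, 0.075     ])] [0.43017934 0.20310034 0.075     ]
4.613740831376229
carrier_red 0.64 [0.52  0.18  0.109] [201. 182.]
carrier_black 0.7 [0.455 0.173 0.11 ] [203. 204.]
carrier_black 0.31 [ 0.59  -0.192  0.148] [333. 155.]
carrier_red 0.52 [0.53  0.183 0.101] [314. 187.]
carrier_blue 0.52 [0.596 0.189 0.099] [324. 204.]
carrier_black 0.66 [0.469 0.173 0.1  ] [305. 174.]
```

Heights are right (slot 0.121, marks about 0.122, handle top about 0.13). Machine yaw is about 8.5° and the dial axis is near (0.592, -0.196). Moving towards the dial.

The manual's scale: shifts go in shares of 750 mm and turns go in shares of 180 degrees. Converting my numbers, -355 mm / 750 = -0.4733, -350 mm / 750 = -0.4667, 75 degrees / 180 = 0.4167.

Emit:
send_rows:
  rows: "0 0 0.4167 -0.4733 -0.4667 -0.036 1;0 0 0.4167 -0.4733 -0.4667 -0.036 1;0 0 0.4167 -0.4733 -0.4667 -0.036 1;0 0 0.4167 -0.4733 -0.4667 -0.036 1;0 0 0.4167 -0.4733 -0.4667 -0.036 1;0 0 0.4167 -0.4733 -0.4667 -0.036 1;0 0 0.4167 -0.4733 -0.4667 -0.036 1;0 0 0.4167 -0.4733 -0.4667 -0.036 1"

```text
time: 2.2
eef_pos: [0.4572, 0.1497, 0.2809]
tcp_rot: [0.761, 0.648, 0.001, 0.0]
contact_force: [0.7, -0.1, -0.0]
opening: 0.999
finger_force: 0.0
```

```bash
python3 - <<'E'
from h import *
s=ctrl.get_state();print(s['time'],s['eef_pos'],s['qpos'].round(2) if hasattr(s['qpos'],'round') else s['qpos'],np.degrees(R.from_quat(s['tcp_rot']).as_euler('zyx')))
print(tool([.56,-.19,.30]), R.from_quat(s['tcp_rot']).as_matrix().round(3))
E
```

```text
2.2 [0.45716286 0.14972329 0.28090158] [ 0.11 -0.18  2.01  0.    1.31  0.27] [-8.08322373e+01  7.73150461e-02 -1.79987374e+02]
[-318.99081108  155.6749474   -19.03450242] [[ 0.159  0.987  0.001]
 [ 0.987 -0.159  0.   ]
 [ 0.     0.001 -1.   ]]
```

Scaled: -319 mm / 750 = -0.4253, 156 mm / 750 = 0.208, 55 degrees / 180 = 0.3056.

Emit:
send_rows:
  rows: "0 0 0.3056 -0.4253 0.208 -0.0253 1;0 0 0.3056 -0.4253 0.208 -0.0253 1;0 0 0.3056 -0.4253 0.208 -0.0253 1;0 0 0.3056 -0.4253 0.208 -0.0253 1;0 0 0.3056 -0.4253 0.208 -0.0253 1;0 0 0.3056 -0.4253 0.208 -0.0253 1;0 0 0.3056 -0.4253 0.208 -0.0253 1;0 0 0.3056 -0.4253 0.208 -0.0253 1"

```text
time: 3.2
eef_pos: [0.56, -0.1875, 0.2991]
tcp_rot: [0.975, 0.224, -0.0, -0.0]
contact_force: [-0.7, -0.1, -0.2]
opening: 1.001
finger_force: 0.0
```

```bash
python3 - <<'E'
from h import *
np.set_printoptions(suppress=True)
p=shot('wrist','w1.png')
print(np.linalg.inv(p['extrinsics']).round(3),p['fx'])
for k in ['slot','selector_grip','green_mark']: look(p,k,2)
for n,w in dict(slot=[.573,-.0646,.12],green=[.55,-.188,.12],axis=[.592,-.196,.12],grip=[.592,-.196,.164]).items():print(n,proj(p,w))
s=ctrl.get_state();print(s['time'],s['eef_pos'],np.round(s['qpos'],2));print(R.from_quat(s['tcp_rot']).as_matrix().round(3))
E
```

```text
[[ 0.436 -0.868 -0.237  0.62 ]
 [-0.9   -0.422 -0.113 -0.159]
 [-0.002  0.262 -0.965  0.42 ]
 [ 0.     0.     0.     1.   ]] 277.0830534350652
slot 0.6 [ 0.592 -0.114  0.119] [205. 119.]
selector_grip 0.94 [ 0.593 -0.192  0.134] [273. 153.]
green_mark 0.73 [ 0.59  -0.107  0.119] [199. 118.]
slot [154.75378417 115.42554025]
green [251.52995364 184.62006601]
axis [274.99715354 153.91341009]
grip [278.23405769 160.36196783]
3.4 [ 0.56016239 -0.18666431  0.29948359] [-0.49  0.07  1.74  0.    1.33  0.62]
[[ 0.899  0.438  0.   ]
 [ 0.438 -0.899  0.   ]
 [ 0.    -0.    -1.   ]]
```

View pics/w1.png

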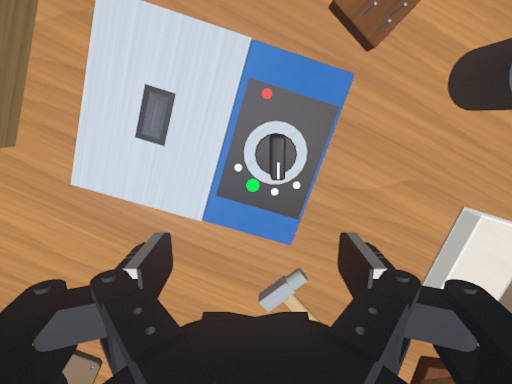

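The wrist view shows the pointer at (278,172) aimed at the white dot (275,191), so it starts at 0.6. The green mark is at (252,185), the slot at (155,115) and the dial ring at (275,152). All match my predictions to about 2 px.

```bash
cat > m.py <<'E'
from h import *
from scipy.optimize import least_squares
def cent(mask,u,v,r=14):
    m=np.zeros_like(mask,dtype=np.uint8);u,v=int(round(u)),int(round(v));m[v-r:v+r,u-r:u+r]=mask[v-r:v+r,u-r:u+r]
    n,l,st,c=cv2.connectedComponentsWithStats(m)
    k=[i for i in range(1,n) if st[i,4]>6]
    return c[min(k,key=lambda i:np.hypot(*(c[i]-[u,v])))]
def dots(p):
    i=p['color'].astype(int);g=(i[...,1]>150)&(i[...,0]<100);w=(i.min(2)>150)
    return [ray(p,cent(g,*proj(p,[.55,-.188,.12]),10),.12)]+[ray(p,cent(w,*proj(p,d+[.12]),8),.12) for d in ([.5716,-.2322],[.5546,-.2138],[.562,-.1658])]
E
python3 - <<'E'
from m import *
np.set_printoptions(suppress=True)
p=shot('wrist');G,d0,d1,d3=dots(p);P=np.array([d0,d1,G,d3])[:,:2]
print(P)
f=lambda q:np.r_[[q[0]+.043*np.cos(q[2]-.6*k)-P[k,0] for k in range(4)],[q[1]+.043*np.sin(q[2]-.6*k)-P[k,1] for k in range(4)]]
r=least_squares(f,[.592,-.196,np.radians(241)]);print(r.x,np.degrees(r.x[2]-.6*np.arange(4)),r.fun*1000)
i=p['color'];g=cv2.cvtColor(i,cv2.COLOR_RGB2GRAY)
m=np.zeros_like(g);m[70:160,120:190]=(g[70:160,120:190]<120)
n,l,st,c=cv2.connectedComponentsWithStats(m);k=1+np.argmax(st[1:,4]);ct=cv2.findContours((l==k).astype(np.uint8),0,2)[0][0]
q=np.array([ray(p,x[0],.12)[:2]*1000 for x in ct],np.float32);b=cv2.minAreaRect(q);print('slot mouth',b)
s=ctrl.get_state();x=s['tcp_rot'];print(tool([r.x[0],r.x[1],.163]),np.degrees(R.from_quat(x).as_euler('zyx')))
E
```

```text
[[ 0.57174886 -0.23289499]
 [ 0.55415343 -0.21410748]
 [ 0.55033575 -0.18896129]
 [ 0.56136055 -0.16593676]]
[ 0.59290777 -0.19530686  4.19462624] [240.33438022 205.95691251 171.5794448  137.2019771 ] [-0.12340584  0.09202645  0.03555818 -0.00417853  0.224197   -0.02026254
 -0.04873052 -0.1552039 ]
slot mouth ((572.8671264648438, -64.45606231689453), (55.106407165527344, 31.045490264892578), 8.85911750793457)
[ 25.66333399  21.95961144 136.532369  ] [-25.98857741   0.01068873 179.99714184]
```

Dot circle fits within 0.2 mm: axis (0.5929, -0.1953), bar at 26.0°, which is already the tool's x direction. Descending and gripping.

Scaled: 136.5 mm / 750 = 0.182, 125 mm / 750 = 0.1667.

Emit:
send_rows:
  rows: "0 0 0 0.0343 0.0293 0.0533 1;0 0 0 0.0343 0.0293 0.12 1;0 0 0 0.0343 0.0293 0.1667 1;0 0 0 0.0343 0.0293 0.182 1;0 0 0 0.0343 0.0293 0.182 1"

```text
time: 4.08
eef_pos: [0.593, -0.1962, 0.1629]
tcp_rot: [0.975, 0.224, -0.0, -0.0]
contact_force: [0.5, 0.4, 0.7]
opening: 1.003
finger_force: 0.0
```

Emit:
send_rows:
  rows: "0 0 0 0 0 0 -1;0 0 0 0 0 0 -1;0 0 0 0 0 0 -1;0 0 0 0 0 0 -1;0 0 0 0 0 0 -1;0 0 0 0 0 0 -1;0 0 0 0 0 0 -1"
  grip_force: 40

```text
time: 4.95
eef_pos: [0.5927, -0.1955, 0.1636]
tcp_rot: [0.975, 0.224, -0.0, -0.001]
contact_force: [-2.4, 4.4, 4.3]
opening: 0.151
finger_force: 42.3
```

Scaled: 35 degrees / 180 = 0.1944.

Emit:
send_rows:
  rows: "0 0 0.0444 0 0 0 -1;0 0 0.0944 0 0 0 -1;0 0 0.1444 0 0 0 -1;0 0 0.1944 0 0 0 -1;0 0 0.1944 0 0 0 -1;0 0 0.1944 0 0 0 -1;0 0 0.1944 0 0 0 -1"

```text
time: 5.82
eef_pos: [0.5926, -0.195, 0.1636]
tcp_rot: [0.997, -0.079, -0.001, -0.002]
contact_force: [-3.2, 6.3, 4.3]
opening: 0.151
finger_force: 42.4
```

Scaled: -130 mm / 750 = -0.1733, -110 mm / 750 = -0.1467.

Emit:
send_rows:
  rows: "0 0 0 0 0 0 1;0 0 0 0 0 0 1;0 0 0 0 0 0 1;0 0 0 0 0 0 1;0 0 0 0 0 0 1;0 0 0 0 0 -0.0667 1;0 0 0 -0.0533 0 -0.1467 1;0 0 0 -0.0533 0 -0.1733 1"

```text
time: 6.82
eef_pos: [0.5532, -0.1904, 0.2965]
tcp_rot: [0.997, -0.08, 0.002, 0.001]
contact_force: [0.3, -0.1, -0.1]
opening: 0.998
finger_force: 0.0
```

```bash
python3 - <<'E'
from m import *
np.set_printoptions(suppress=True)
p=shot('wrist')
s=ctrl.get_state();print(s['time'],s['eef_pos'],np.round(s['qpos'],2),s['opening'])
a=proj(p,[.593,-.1953,.164]);u,v=a.astype(int)
cr=p['color'][max(0,v-60):v+60,max(0,u-80):u+80]
cv2.imwrite('pics/w2.png',cv2.cvtColor(cv2.resize(cr,None,fx=3,fy=3,interpolation=cv2.INTER_CUBIC),cv2.COLOR_RGB2BGR)); print(u,v,cr.shape)
# predicted px of slot etc. for tool target above red carrier
for ang in (171.6,206):
  t=np.radians(ang);print(ang,proj(p,[.593+.021*np.cos(t),-.1953+.021*np.sin(t),.164])-[u-80,v-60])
print('to carrier view',tool([.47,.12,.30]),np.degrees(R.from_quat(s['tcp_rot']).as_euler('zyx'))[0])
E
```

```text
6.875 [ 0.55441878 -0.19104755  0.30043487] [-0.5   0.05  1.75 -0.    1.32  1.23] 0.9993649182642376
252 145 (120, 160, 3)
171.6 [81.10239439 82.86434967]
206 [93.87815477 78.77840882]
to carrier view [-132.62411329 -293.74221179   -1.91218733] 9.116955175012592
```

View pics/w2.png

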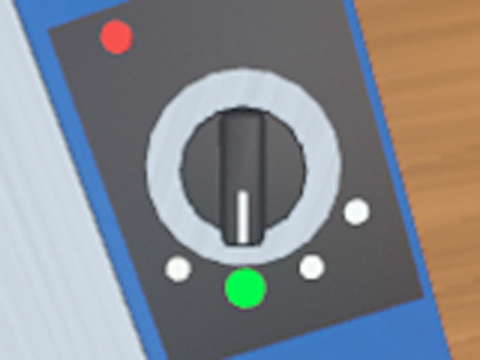

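The dial's pointer (crop 243,215) points straight at the green mark (245,288), matching the prediction for 1.2. Now the carrier.

Scaled: -294 mm / 750 = -0.392, -133 mm / 750 = -0.1773, -13.7 degrees / 180 = -0.0761.

Emit:
send_rows:
  rows: "0 0 -0.0761 -0.1773 -0.392 0 1;0 0 -0.0761 -0.1773 -0.392 0 1;0 0 -0.0761 -0.1773 -0.392 0 1;0 0 -0.0761 -0.1773 -0.392 0 1;0 0 -0.0761 -0.1773 -0.392 0 1;0 0 -0.0761 -0.1773 -0.392 0 1;0 0 -0.0761 -0.1773 -0.392 0 1;0 0 -0.0761 -0.1773 -0.392 0 1"

```text
time: 7.88
eef_pos: [0.4692, 0.1199, 0.2925]
tcp_rot: [0.999, 0.039, -0.0, 0.0]
contact_force: [-0.2, -0.1, -0.0]
opening: 0.998
finger_force: 0.0
```

```bash
python3 - <<'E'
from m import *
np.save('/tmp/x.npy',0)
p=shot('wrist','w3.png');look(p,'carrier_red',2)
import pickle;pickle.dump(p,open('w3.pkl','wb'))
print(proj(p,[.525,.18,.125]));s=ctrl.get_state();print(s['eef_pos'],tool([.485,.215,.30]),R.from_quat(s['tcp_rot']).as_matrix().round(3))
E
```

```text
carrier_red 0.89 [0.524 0.182 0.118] [199. 121.]
carrier_red 0.69 [ 0.359 -0.294  0.01 ] [507. 249.]
[199.67816398 120.57812936]
[0.46927566 0.11973814 0.2926043 ] [ 23.0765339  -93.75005127  -7.42798705] [[ 0.997  0.078 -0.   ]
 [ 0.078 -0.997 -0.   ]
 [-0.     0.    -1.   ]]
```

Scaled: -94 mm / 750 = -0.1253, 23 mm / 750 = 0.0307.

Emit:
send_rows:
  rows: "0 0 0 0.0307 -0.1253 -0.0107 1;0 0 0 0.0307 -0.1253 -0.0107 1;0 0 0 0.0307 -0.1253 -0.0107 1;0 0 0 0.0307 -0.1253 -0.0107 1"

```text
time: 8.48
eef_pos: [0.4844, 0.2155, 0.3005]
tcp_rot: [0.999, 0.04, -0.0, 0.0]
contact_force: [0.0, -0.3, -0.5]
opening: 1.001
finger_force: 0.0
```

```bash
python3 - <<'E'
from m import *
import pickle
p=shot('wrist','w4.png');look(p,'carrier_red',2);pickle.dump(p,open('w4.pkl','wb'))
q=pickle.load(open('w3.pkl','rb'))
print(proj(p,[.525,.18,.125]))
f=lambda p,u,v:cv2.resize(p['color'][v-50:v+50,u-65:u+65],(520,400)[:2],interpolation=cv2.INTER_CUBIC)
u,v=[max(65,int(x)) for x in proj(p,[.525,.18,.1])];u2,v2=[max(65,int(x)) for x in proj(q,[.525,.18,.1])]
u,v,u2,v2=u,max(50,v),u2,max(50,v2)
a=np.hstack([cv2.resize(f(q,u2,v2),(390,300)),cv2.resize(f(p,u,v),(390,300))]);print(u2,v2,u,v)
cv2.imwrite('pics/c4.png',cv2.cvtColor(a,cv2.COLOR_RGB2BGR))
E
```

```text
carrier_red 0.77 [0.527 0.189 0.121] [283. 140.]
[291.14989112 142.34906399]
204 120 288 140
```

View pics/c4.png

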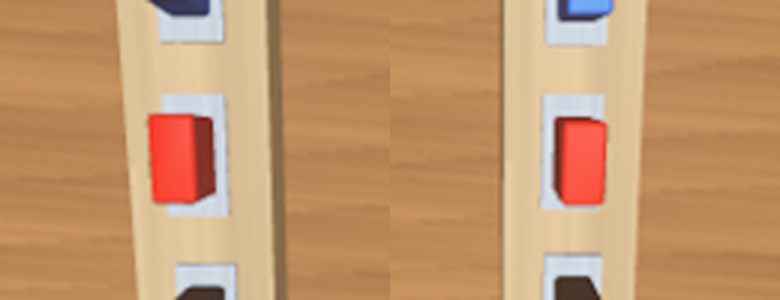

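Both crops show the red handle's top face (left 174,159; right 585,162) with its white collar, between blue and black. Triangulating that face.

```bash
python3 - <<'E'
from m import *
import pickle
np.set_printoptions(suppress=True)
ob=[]
for n,(u,v) in (('w3',(197,123)),('w4',(288,144))):
    p=pickle.load(open(n+'.pkl','rb'));i=p['color'].astype(int)
    m=np.zeros(i.shape[:2],np.uint8);S=np.s_[v-30:v+30,u-25:u+25];m[S]=((i[...,0]>190)&(i[...,1]<130))[S]
    nn,l,st,c=cv2.connectedComponentsWithStats(m);k=1+np.argmax(st[1:,4]);ob.append((p,c[k]));print(c[k],st[k])
    ct=cv2.findContours((l==k).astype(np.uint8),0,2)[0][0];q=np.array([ray(p,x[0],.125)[:2]*1000 for x in ct],np.float32);print('face',cv2.minAreaRect(q))
    S=np.s_[v-22:v+22,u-20:u+22];g=np.zeros_like(m);g[S]=((i.min(2)>175)|((i[...,0]>i[...,2]+60)&(i[...,1]<90)))[S]
    ct=max(cv2.findContours(g,0,2)[0],key=cv2.contourArea);q=np.array([ray(p,x[0],.08)[:2]*1000 for x in ct],np.float32);print('collar-ish',cv2.minAreaRect(q))
P=tri(ob);print(P)
# rack neighbours axis from side edges: wood strip edges
s=ctrl.get_state();print(s['eef_pos'],tool([P[0],P[1],.113]))
for k in ('carrier_blue','carrier_black'):look(ob[1][0],k,1)
E
```

```text
[196.10738255 122.32438479] [188 108  17  30 447]
face ((522.6394653320312, 183.55332946777344), (28.533737182617188, 15.124576568603516), 4.371525764465332)
collar-ish ((522.103515625, 186.3496551513672), (46.52005386352539, 29.710311889648438), 4.478157043457031)
[287.19845361 144.10824742] [280 131  15  27 388]
face ((522.770263671875, 184.10311889648438), (27.65374755859375, 14.980467796325684), 5.8752617835998535)
collar-ish ((521.7328491210938, 183.20252990722656), (45.99348831176758, 25.74021339416504), 5.494446277618408)
[0.52284132 0.18380968 0.12384659]
[0.48425783 0.21529834 0.30055104] [ 36.09312356  34.32816717 187.54860054]
carrier_blue 0.77 [0.582 0.193 0.125] [285.  84.]
carrier_black 0.61 [0.466 0.179 0.113] [285. 193.]
```

Handle top at 0.124 (text 0.125), face 28×15 mm, yaw about 5°. That all agrees. Reaching.

Scaled: 192 mm / 750 = 0.256, 34.3 mm / 750 = 0.0457, -0.5 degrees / 180 = -0.0028.

Emit:
send_rows:
  rows: "0 0 -0.0028 0.0481 0.0457 0.0533 1;0 0 -0.0028 0.0481 0.0457 0.12 1;0 0 -0.0028 0.0481 0.0457 0.1867 1;0 0 -0.0028 0.0481 0.0457 0.2333 1;0 0 -0.0028 0.0481 0.0457 0.256 1;0 0 -0.0028 0.0481 0.0457 0.256 1"

```text
time: 9.43
eef_pos: [0.5224, 0.1849, 0.1081]
tcp_rot: [0.999, 0.044, -0.001, 0.0]
contact_force: [-0.3, 0.3, -0.9]
opening: 0.995
finger_force: 0.0
```

Emit:
send_rows:
  rows: "0 0 0 0 0 0 -1;0 0 0 0 0 0 -1;0 0 0 0 0 0 -1;0 0 0 0 0 0 -1;0 0 0 0 0 0 -1;0 0 0 0 0 0 -1;0 0 0 0 0 0 -1;0 0 0 0 0 0 -1"
  grip_force: 50

```text
time: 10.42
eef_pos: [0.5233, 0.1854, 0.1095]
tcp_rot: [0.999, 0.044, 0.0, -0.0]
contact_force: [-1.0, 0.2, 6.4]
opening: 0.183
finger_force: 49.6
```

Scaled: -170 mm / 750 = -0.2267, -145 mm / 750 = -0.1933.

Emit:
send_rows:
  rows: "0 0 0 0 0 -0.0133 -1;0 0 0 0 0 -0.04 -1;0 0 0 0 0 -0.0733 -1;0 0 0 0 0 -0.1133 -1;0 0 0 0 0 -0.1533 -1;0 0 0 0 0 -0.1933 -1;0 0 0 0 0 -0.2267 -1;0 0 0 0 0 -0.2267 -1"

```text
time: 11.42
eef_pos: [0.5236, 0.1854, 0.2808]
tcp_rot: [0.999, 0.044, 0.002, -0.0]
contact_force: [0.4, 0.4, -1.3]
opening: 0.177
finger_force: 49.0
```

```bash
python3 - <<'E'
from m import *
np.set_printoptions(suppress=True)
p=shot('wrist','w5.png')
s=ctrl.get_state();print(s['time'],s['eef_pos'],s['opening'],s['contact_force'],R.from_quat(s['tcp_rot']).as_matrix().round(4))
print(tool([.5729,-.0645,.28]))
M=R.from_quat(s['tcp_rot']);f=lambda z,x,y:proj(p,s['eef_pos']+M.apply([x,y,z]))
z0=.1095-.075
for x in(-.023,.023):
  for y in(-.012,.012):print('collar corner',x,y,f(z0,x,y))
print('blade tip',f(z0+.06,0,0),'handle top',f(z0-.05,0,0))
E
```

```text
11.475 [0.52275841 0.18530961 0.27879434] 0.1797920990295564 [-0.17800742 -0.42347808 -2.48972816] [[ 0.9961  0.0888  0.0005]
 [ 0.0888 -0.9961  0.    ]
 [ 0.0005  0.     -1.    ]]
[ 27.76781114 253.27456762  -1.19091467]
collar corner -0.023 -0.012 [235.77552405 262.08206089]
collar corner -0.023 0.012 [273.68191265 262.09038509]
collar corner 0.023 -0.012 [234.36009557 192.04685394]
collar corner 0.023 0.012 [275.02998607 192.04487698]
blade tip [254.8177923  199.62250771] handle top [254.5439723  273.14410076]
```

View pics/w5.png

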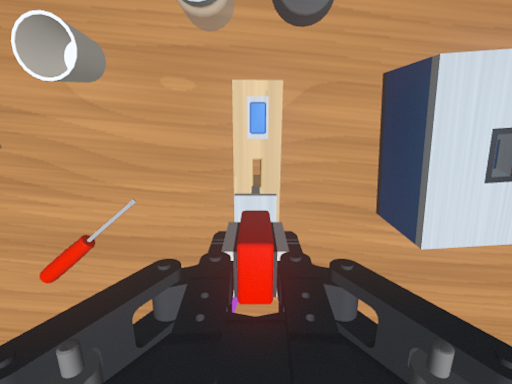

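The wrist view shows the red carrier gripped and lifted out, with its collar edge at (235–277,195), where predicted. Blue is still in the rack and the slot shows at the right (500,155). Moving over the slot.

Scaled: 253.3 mm / 750 = 0.3377, 240 mm / 750 = 0.32, -3.65 degrees / 180 = -0.0203.

Emit:
send_rows:
  rows: "0 0 -0.0056 0.0067 0.04 0 -1;0 0 -0.0111 0.0133 0.1 0 -1;0 0 -0.0167 0.02 0.16 0 -1;0 0 -0.0203 0.0267 0.22 0 -1;0 0 -0.0203 0.032 0.28 0 -1;0 0 -0.0203 0.036 0.32 0 -1;0 0 -0.0203 0.0371 0.3377 0 -1;0 0 -0.0203 0.0371 0.3377 0 -1"

```text
time: 12.48
eef_pos: [0.5725, -0.0646, 0.2773]
tcp_rot: [0.997, 0.076, -0.001, -0.001]
contact_force: [-0.1, -0.5, -1.5]
opening: 0.177
finger_force: 49.1
```

```bash
python3 - <<'E'
from m import *
np.set_printoptions(suppress=True)
p=shot('wrist','w6.png')
s=ctrl.get_state();M=R.from_quat(s['tcp_rot']);print(s['eef_pos'],M.as_matrix().round(4),tool([.5729,-.0645,.28]))
f=lambda x,y,z:proj(p,s['eef_pos']+M.apply([x,y,z]))
z0=.0345
im=cv2.cvtColor(p['color'],cv2.COLOR_RGB2BGR)
c=im[80:280,170:340];cv2.imwrite('pics/c6.png',cv2.resize(c,(510,600),interpolation=cv2.INTER_CUBIC))
g=lambda q:((q-[170,80])*3).round(1)
for n,q in dict(collartopL=f(.023,-.012,z0-.005),collartopR=f(.023,.012,z0-.005),bladeL=f(.015,-.003,z0+.05),bladeR=f(.015,.003,z0+.05),tip=f(.010,0,z0+.06)).items():print(n,g(q))
a=np.radians(8.75);X=np.array([np.cos(a),np.sin(a),0]);Y=np.array([-X[1],X[0],0]);C=np.array([.5729,-.0645,.12])
for x,y in((.022,.010),(.022,-.010)):print('mouth',x,y,g(proj(p,C+X*x+Y*y)))
for x,y in((.016,.004),(.016,-.004)):print('slot',x,y,g(proj(p,C+X*x+Y*y-[0,0,.006])))
E
```

```text
[ 0.57254136 -0.0638673   0.27767944] [[ 0.9884  0.1519 -0.002 ]
 [ 0.1519 -0.9884  0.0012]
 [-0.0018 -0.0015 -1.    ]] [ 0.25429368  0.67629229 -2.3220475 ]
collartopL [186.  340.9]
collartopR [313.9 340.8]
bladeL [239.5 311.5]
bladeR [263.2 311.5]
tip [251.6 320.7]
mouth 0.022 0.01 [225.3 237.4]
mouth 0.022 -0.01 [284.7 237.3]
slot 0.016 0.004 [243.5 251.9]
slot 0.016 -0.004 [266.6 251.9]
```

View pics/c6.png

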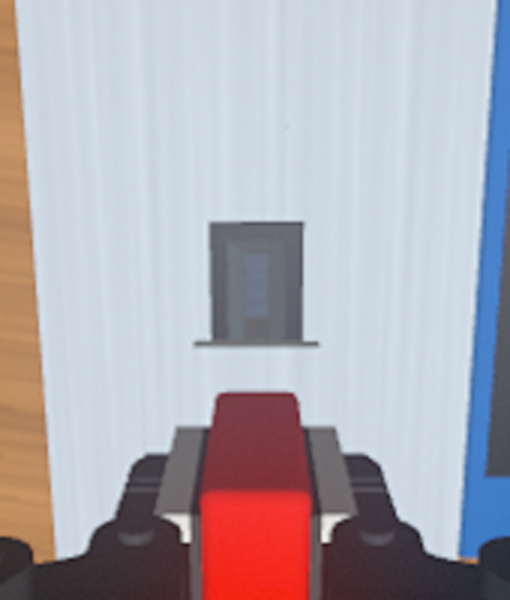

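The crop shows the slot, inner opening centred near x=256 and mouth frame 210–303, straight ahead of the collar edge (194–319, centre 256.5). It is aligned within a fraction of a mm, so I go down until the tip is near the mouth and check again.

Scaled: 50 mm / 750 = 0.0667, 45 mm / 750 = 0.06.

Emit:
send_rows:
  rows: "0 0 0 0 0 0.02 -1;0 0 0 0 0 0.0427 -1;0 0 0 0 0 0.06 -1;0 0 0 0 0 0.0667 -1;0 0 0 0 0 0.0667 -1;0 0 0 0 0 0.0667 -1"

```text
time: 13.28
eef_pos: [0.5735, -0.0646, 0.2295]
tcp_rot: [0.997, 0.076, 0.001, 0.0]
contact_force: [-0.2, 0.4, -2.3]
opening: 0.181
finger_force: 49.2
```

```bash
python3 - <<'E'
from m import *
np.set_printoptions(suppress=True)
ss=[]
for k in range(6):
    p=shot('wrist' if k==0 else 'top') if k!=1 else shot('scene');
    if k==0:w=p
    if k==1:sc=p
    s=ctrl.get_state();ss.append(np.r_[s['eef_pos'],R.from_quat(s['tcp_rot']).as_rotvec()])
m=np.mean(ss,0);print(m,np.std(ss,0)); M=R.from_rotvec(m[3:]);print(M.as_matrix().round(4),w['cx'])
print('slot in tool',M.inv().apply(np.array([.5729,-.0645,.12])-m[:3])*1000)
im=cv2.cvtColor(w['color'],cv2.COLOR_RGB2BGR)[100:240,200:310]
a=cv2.resize(im,(440,560),interpolation=cv2.INTER_CUBIC)
u,v=proj(sc,[.573,-.0645,.15]).astype(int);b=cv2.resize(cv2.cvtColor(sc['color'],cv2.COLOR_RGB2BGR)[v-50:v+30,u-24:u+26],(350,560),interpolation=cv2.INTER_CUBIC)
cv2.imwrite('pics/c7.png',np.hstack([a,b]));print(u,v)
f=lambda x,y,z:(proj(w,m[:3]+M.apply([x,y,z]))-[200,100])*4
z0=.0345
print('collar',f(.023,-.012,z0),f(.023,.012,z0))
C=np.array([.5729,-.0645,.12]);A=np.radians(8.75);X=np.array([np.cos(A),np.sin(A),0]);Y=np.array([-X[1],X[0],0])
print('frame',[(proj(w,C+X*.0275+Y*y)-[200,100])*4 for y in(.0155,.01,-.01,-.0155)])
E
```

```text
[ 0.57333627 -0.06465508  0.22948687  3.1320413   0.23925054  0.00171933] [0.00010688 0.00003974 0.00017538 0.0001238  0.00003222 0.00046317]
[[ 0.9884  0.1519  0.0011]
 [ 0.1519 -0.9884 -0.0003]
 [ 0.0011  0.0005 -1.    ]] 254.8402782775117
slot in tool [ -0.52360228  -0.27520862 109.48624755]
238 203
collar [135.78004753 366.18378945] [300.63424725 366.16693785]
frame [array([143.64597828, 252.46953223]), array([169.84089487, 252.45639041]), array([265.09880527, 252.40860011]), array([291.29573945, 252.39545727])]
```

View pics/c7.png

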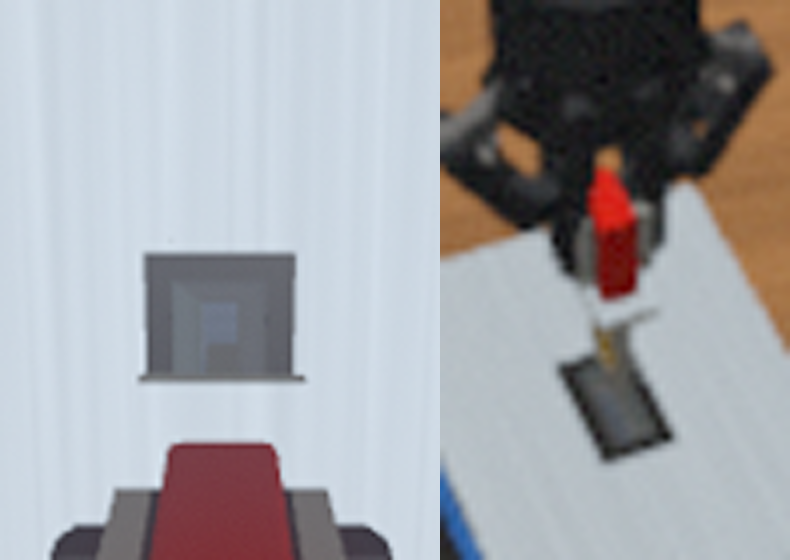

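The wrist crop (left) shows the collar edge (140–305) centred over the mouth frame (145–296) to about 0.3 mm. The scene crop (right) shows the carrier upright, blade just above the slot. Lowering gently with a small trim.

Scaled: 22 mm / 750 = 0.0293, 19 mm / 750 = 0.0253.

Emit:
send_rows:
  rows: "0 0 0 0.0003 -0.0004 0.004 -1;0 0 0 0.0003 -0.0004 0.0093 -1;0 0 0 0.0003 -0.0004 0.0147 -1;0 0 0 0.0003 -0.0004 0.02 -1;0 0 0 0.0003 -0.0004 0.0253 -1;0 0 0 0.0003 -0.0004 0.0293 -1;0 0 0 0.0003 -0.0004 0.0293 -1"

```text
time: 14.45
eef_pos: [0.573, -0.0642, 0.2064]
tcp_rot: [0.997, 0.076, -0.0, -0.0]
contact_force: [-0.3, 0.7, -1.4]
opening: 0.18
finger_force: 49.2
```

Scaled: 14 mm / 750 = 0.0187, 12 mm / 750 = 0.016.

Emit:
send_rows:
  rows: "0 0 0 0 0 0.004 -1;0 0 0 0 0 0.008 -1;0 0 0 0 0 0.012 -1;0 0 0 0 0 0.016 -1;0 0 0 0 0 0.0187 -1;0 0 0 0 0 0.0187 -1"

```text
time: 15.2
eef_pos: [0.5731, -0.0642, 0.1926]
tcp_rot: [0.997, 0.076, -0.0, -0.0]
contact_force: [0.2, -0.6, -0.9]
opening: 0.177
finger_force: 49.2
```

No contact force, with the blade in the throat. Continuing.

Scaled: 23 mm / 750 = 0.0307, 20 mm / 750 = 0.0267.

Emit:
send_rows:
  rows: "0 0 0 0 0 0.0053 -1;0 0 0 0 0 0.0107 -1;0 0 0 0 0 0.016 -1;0 0 0 0 0 0.0213 -1;0 0 0 0 0 0.0267 -1;0 0 0 0 0 0.0307 -1;0 0 0 0 0 0.0307 -1;0 0 0 0 0 0.0307 -1"

```text
time: 16.2
eef_pos: [0.5733, -0.0642, 0.17]
tcp_rot: [0.997, 0.076, 0.0, 0.0]
contact_force: [0.1, -0.7, -0.8]
opening: 0.18
finger_force: 49.2
```

```bash
python3 - <<'E'
from m import *
w=shot('wrist');sc=shot('scene')
ss=[]
for k in range(4):
    shot('top');s=ctrl.get_state();ss.append(np.r_[s['eef_pos'],s['contact_force'],s['wrist_torque']])
print(np.mean(ss,0).round(4))
a=cv2.resize(cv2.cvtColor(w['color'],cv2.COLOR_RGB2BGR)[60:270,150:400],(476,400),interpolation=cv2.INTER_CUBIC)
u,v=proj(sc,[.573,-.0645,.13]).astype(int);b=cv2.resize(cv2.cvtColor(sc['color'],cv2.COLOR_RGB2BGR)[v-30:v+30,u-24:u+24],(320,400),interpolation=cv2.INTER_CUBIC)
cv2.imwrite('pics/c8.png',np.hstack([a,b]))
# height of the collar from its width/position in wrist view: predicted edge
M=R.from_quat(s['tcp_rot']);m=np.mean(ss,0)[:3]
for z in (.0295,.0345):print((proj(w,m+M.apply([.023,-.012,z]))-[150,60])*1.905,(proj(w,m+M.apply([.023,.012,z]))-[150,60])*1.905)
E
```

```text
[ 5.7330e-01 -6.4200e-02  1.7000e-01 -8.4500e-02  3.9100e-01 -1.4412e+00
 -1.1000e-03 -1.0900e-02  1.6200e-02]
[158.72614717 254.85231529] [239.72857755 254.84119317]
[159.96590983 250.34823543] [238.5441443  250.33686822]
```

View pics/c8.png

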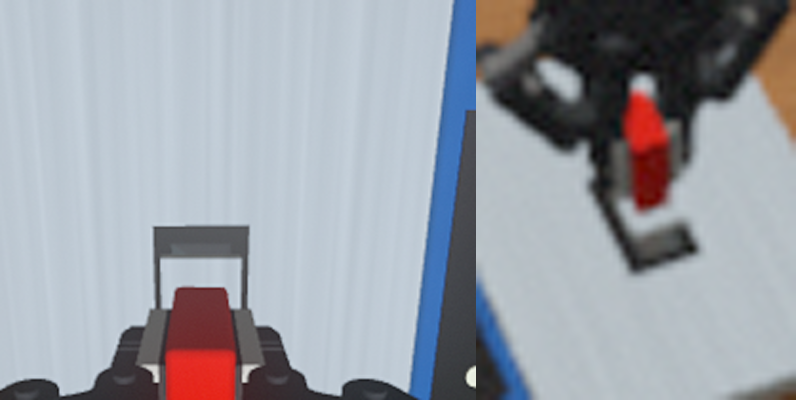

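The crops show the collar (160–240, 257) hovering centred over the mouth frame with a clear gap. The blade is inside, the carrier is upright, and only its own weight (1.4 N) is on the wrist. Collar height is about 15.5 mm above the guard.

```bash
python3 -c "
from plant import ctrl
print(ctrl.sign_off())"
```

```text
the job is handed in; nothing more can be done
None
```

The job is handed in: the dial was turned to the green mark and released, and the red carrier is held upright with its blade through the slot and its collar about 15 mm above the guard.

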